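# Microtome: wind the specimen head back, bring the knife holder over its guide

## Task

Set up the microtome for its knife holder: first wind the coarse-feed crank round until the specimen head is fully retracted against its stop, then pick up the loose knife holder from the bench by the balance point of its crossbar and bring it, level all the way, over the guide rail. Finish while holding it there, still, level, centred on the rail and lined up as it will be mounted (blade side towards the specimen head, heavy clamp block on the crank side), with about 5 cm of air between its foot and the rail, so that I can wipe the rail beneath before it goes on: do not set it down or let go. Do not let the holder touch the microtome, and leave everything else on the bench where it is.

Things in the scene. Friction and masses are not known exactly. Their poses are not given: they have to be found in the camera images.
- microtome: rotary microtome, fixed: white housing 200 x 200 mm, 245 tall, on a base plate reaching 200 mm out before it. Origin at bench level below guide_mount. x points from the open front to the housing (front face at x = 125 mm), y to the coarse-feed crank's side (housing side at y = 100), z up. The big handwheel on the other side is locked and not needed
- guide_mount (a point): middle of the top face of the T-shaped guide rail on the base plate, 56 mm above the bench; the rail runs 150 mm along the microtome's x, is 19 mm wide and stands 24 mm above the base plate. Axes as the microtome's
- specimen_face (a point): middle of the front of the specimen head, the clamp sticking out of the housing over the rail: 58 mm square, centred 135 mm above the bench. Fully retracted it is at x = 75 mm in the microtome's frame, fully forward at 51 mm. The crank moves it 8 mm a turn
- crank_hub (a point): centre of the circle in which crank_grip turns: on the crank's axis, 115 mm above the bench, at x = 165, y = 165 mm in the microtome's frame. The axis is horizontal, along the microtome's y; axes as the microtome's
- crank_grip (a point): middle of the crank's grip: a black, freely spinning round sleeve, 16 mm thick, 60 mm long, parallel to the crank's axis and 40 mm from it, its middle 65 mm off the housing's side. The point goes round with the crank
- crank (a joint): coarse-feed crank, rad: 0 = head fully forward, 18.85 (three turns) = fully retracted, hard stop. It grows when the grip passes over the top towards the housing's back (microtome +x): counter-clockwise seen facing the crank. At 0 and each full turn the grip is straight above the axis, a quarter turn on at the +x side. Stays where left; takes about 3 N at the grip
- holder: loose knife holder, bare metal, 0.55 to 0.85 kg. Origin: middle of its foot's underside. Crossbar along y, 22 mm wide, z = 20 to 46 mm, y = -75 to 108. Foot 64 x 54 mm, 20 high. Heavy dark blade-clamp block on the bar's +y end: y = 62 to 110, 42 wide, z = 0 to 76. Balance point: in the bar at x = 0, y = 36, z = 28 mm, on its bare part between foot and block
- holder_jaw (a point): top edge of the holder's blade clamp, at x = 12, y = 86, z = 72 mm in the holder's frame; the blade side looks to the holder's +x. As mounted, the holder's x, y, z axes are parallel to the microtome's and its origin is at guide_mount; no blade is fitted
- cassette_a: loose white embedding cassette, 40 x 28 x 7 mm, lying near the knife holder; not needed, to be left alone; origin: middle of its underside
- cassette_b: a second such cassette on the holder's other side; not needed, to be left alone; origin: middle of its underside
- section_brush: loose small brush, 150 mm long, lying beside the knife holder; not needed, to be left alone; its x axis runs along it
- blade_box: loose flat grey blade dispenser, 30 x 75 x 16 mm; not needed, to be left alone; origin: middle of its underside
- specimen_jar: loose jar with a cap, 56 mm across, 62 mm tall; not needed, to be left alone; origin: middle of its underside
- slide_box: loose slide box, 85 x 95 x 35 mm; not needed, to be left alone; origin: middle of its underside
Mind the look-alikes: they are no part of the job. Leave any red look-alike of the holder alone.

How it is judged:
On the way, in this order (a step that is already met when the one before it is completed fails the run):
1. the specimen head is wound fully back (crank within 0.55 rad of its end stop, 18.85) (value of joint crank above 18.3 rad), for 0.2 s.
2. the knife holder is lifted clear of the bench, gripped within 18 mm of its balance point along the bar (height (world z) of holder above 0.03 m and contact force between the fingers and holder above 1 N and y of the grasp point in the frame of holder between 0.018 and 0.054 m), for 0.2 s.
At the end, for the whole second after the job is handed in: Crank above 18.3 rad; holder in the fingers within 18 mm of its balance point along the bar, its origin within 12 mm of the rail's middle seen from above and 20 to 80 mm over it, tilt under 0.09 rad, in line within 0.1 rad, clamp block on the crank side, at rest, clear of the microtome (value of joint crank above 18.3 rad and contact force between the fingers and holder above 1 N and y of the grasp point in the frame of holder between 0.018 and 0.054 m and contact force between holder and microtome below 0.1 N and horizontal distance between holder and guide_mount below 0.012 m and z of holder in the frame of guide_mount between 0.02 and 0.08 m and angle between holder's own z axis and vertical below 0.09 rad and angle between the x axis of holder and the x axis of microtome, either way round below 0.1 rad and y of holder_jaw in the frame of guide_mount above 0.05 m and linear speed of holder below 0.02 m/s and angular speed of holder below 0.2 rad/s); the arm keeps its last pose, push and grip.
It fails at once if the holder is tipped by more than 0.3 rad (angle between holder's own z axis and vertical above 0.3 rad).
It fails at once if the holder touches the microtome with more than 2 N (contact force between holder and microtome above 2 N).
It fails at once if another thing on the bench is moved by more than 25 mm (distance of any of cassette_a, cassette_b, section_brush, blade_box, specimen_jar, slide_box from where it was at the start of the episode above 0.025 m).
It also fails if it takes over 72 s, if anything falls off the work surface, if the arm or the gripper's body presses on something with over 40 N, if the wrist force passes 120 N, or if a joint passes its speed limit or range.

## Robot

A 7-joint arm with a two-finger parallel gripper is mounted at the origin on the work surface. World frame = base frame: x ahead of the robot, y to its left, z up, the work surface at z = 0. Lengths are in m, angles in rad, forces in N, time in s.
With the tool pointing down it reaches from about 0.4 to 0.75 m from the base axis. Payload 19.5 kg.
Tool frame: the origin (TCP) lies midway between the tips of the shut fingers; the grasp point (between the pads) lies 19 mm behind it; z points along the fingers, y is the direction in which the jaws open and shut (so a half turn about z gives the same grasp; the last joint's range is limited). The gripper opens to 85 mm and grips with 20 to 120 N. Pads are 22 mm wide; open, the fingers measure 114 mm over their backs; the gripper's body (76 mm by 85 mm) begins 54 mm behind the grasp point. The pads swing forward as they close: fully open they stand 13 mm farther back than shut.
Start: joints at [-1.348, 0.707, -0.028, 1.485, 0.022, 0.951, -0.075], TCP at [0.15, 0.555, 0.231] pointing down, gripper open.
Joint ranges: [-2.71, 2.71], [-0.32, 2.16], [-1.57, 1.52], [0, 2.45], [-1.46, 4.6], [0, 2.02], [-2.83, 2.83]. Speed limits (rad/s): [1.89, 1.89, 2.57, 2.57, 3.01, 3.01, 3.01].

## Interface

Orientations are given as a 3x3 rotation matrix whose columns are the frame's x, y, z axes.
In Python, from workcell import status, eyes, close_job gives the robot as it stands.
- The arm moves only by the shell command python3 -m inch 'ROWS' [FORCE]. ROWS is a JSON object of lists of equal length, an entry for each row: "offset": the shift along the tool's x, y, z in cm, a list of three; "rot": the turn, a rotation vector about the tool's x, y, z in rad, a list of three; "gripper": the closure in counts, from 0 (fully open) to 255 (shut). A call has 1 to 8 rows; each row shifts and turns the pose as measured when the row begins, along the tool's axes as they then stand; what a row does not reach is not made up. A row lasts 1/10 s, in which the tool goes at most 50 mm and 8.59 degrees, less where a joint would pass 70% of its speed; a pose out of reach is approached as far as the arm can. A call with a gripper value outside its range is refused whole. The fingers move at their own pace and stop on an object; FORCE is the grip in N (left out, the last holds). Time passes only in rows, so rows that do not move let the fingers close. It gives the time, the measured TCP pose, the force and the opening at its end, in the units of the state.
- status.read_state(): the state, without advancing time (a new reading comes with each control period).
- eyes.get_image(name): name is "scene" or "top"; returns the picture (420x560x3 uint8, blue, green, red); there is no depth.
- eyes.get_calibration(name): a dict with "vertical_fov" (degrees; the focal length in pixels is half the picture's height over the tangent of half this angle, whatever the lens; pixels are square), "cx", "cy" (the principal point, pixels), "xyz" and "attitude" of the camera in the world. Camera axes: x right, y up, looking along -z (the intrinsics and any distortion apply to the point x, -y, -z); pixel columns grow to the right and rows downward; lengths in m; the calibration is good to about 2 mm. A picture is of the moment at which its call begins. get_calibration takes no time and is no camera call.
- close_job(): hands the job in, once; it reports no verdict.
The state is a dict: "time": time; "joints": joint angles; "qd": joint speeds; "joint_torque": joint torques, N m; "tool_pos": TCP position; "tool_rot": TCP orientation; "wrist_force": force on the tool from outside, world axes, zero at the start; "wrist_torque": the same for the moment, N m; "gripper_width": finger opening in m.
Only numpy, scipy, OpenCV 4.12 (cv2) and the standard library are available. Lean on these libraries where they do the work, as an engineer would, in place of code of your own. Each camera call takes 0.05 s, during which the arm holds its last target. There are 200 camera calls.

## Working session

There is one attempt and no reset: what is moved stays moved. The work goes in short steps, Python scripts to look and compute and a shell command to move; the robot and the scene stay as the last step left them, time stands still between calls to the robot, and variables do not carry over. Pictures are saved under pics/ and viewed, about 8 in all and at most 12, crops included, and the job is handed in when it is done.

```bash
ls; mkdir -p pics; python3 - <<'E'
from workcell import status, eyes
import cv2
for n in("scene","top"):
    cv2.imwrite(f"pics/{n}0.png",eyes.get_image(n)); print(eyes.get_calibration(n))
print(status.read_state())
E
```

```text
pics
{'vertical_fov': 47.99496378600542, 'cx': 278.26607690977045, 'cy': 210.64319955461494, 'xyz': array([1.05060679, 0.11090017, 0.94527179]), 'attitude': array([[-0.08903121, -0.81316019,  0.57519036],
       [ 0.99600594, -0.07659934,  0.04587712],
       [ 0.00675375,  0.57697751,  0.81673211]])}
{'vertical_fov': 45.67046654899127, 'cx': 279.53643965643494, 'cy': 210.27702348985449, 'xyz': array([0.20496195, 0.0741191 , 1.48535554]), 'attitude': array([[-0.00124239,  0.98169584, -0.19045137],
       [-0.99983607,  0.00222072,  0.01796922],
       [ 0.01806325,  0.19044248,  0.98153216]])}
{'time': 0.1, 'joints': array([-1.34770893,  0.70700502, -0.02762867,  1.48490854,  0.02197924,
        0.95094615, -0.07548931]), 'qd': array([-0.00121388, -0.00330017, -0.00150768, -0.00079219,  0.00073332,
        0.00284642, -0.0009423 ]), 'joint_torque': array([ 1.64297984e-03, -8.84272528e+01,  1.23623628e+00, -2.36452335e+01,
        1.69919617e-02,  4.95439235e-03, -2.66320581e-05]), 'tool_pos': array([0.15040885, 0.5547416 , 0.23090493]), 'tool_rot': array([[-9.65149731e-01,  2.61698174e-01, -2.47671050e-04],
       [ 2.61698292e-01,  9.65149280e-01, -9.33453774e-04],
       [-5.24361336e-06, -9.65737750e-04, -9.99999534e-01]]), 'wrist_force': array([ 0.256675  , -0.34845857, -0.34987096]), 'wrist_torque': array([-0.00334325, -0.00470904,  0.02340554]), 'gripper_width': 0.08543575920670168}
```

View pics/scene0.png

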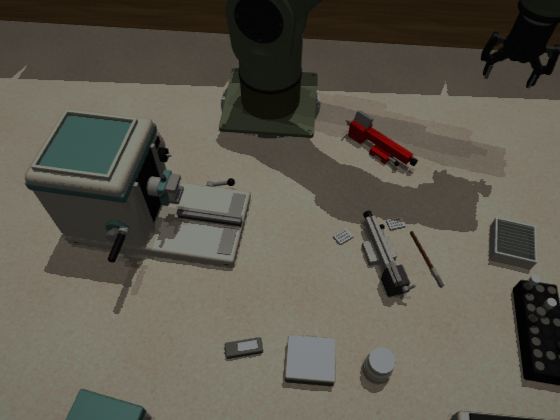

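View pics/top0.png

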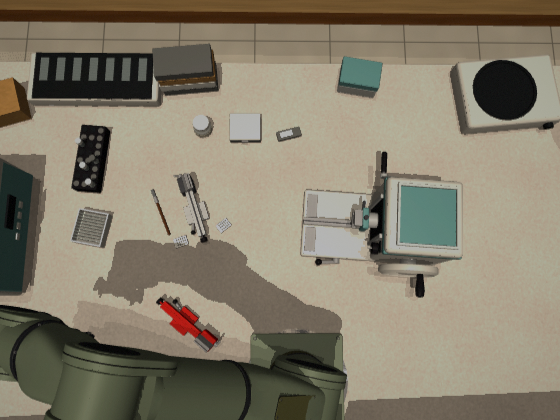

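The scene view shows the microtome on the left, with its open front facing world +y and the crank on the +x side at about (118,245). The holder candidates are the metal one at scene (385,255) / top (193,208) and a red look-alike at scene (380,142) / top (188,322). I'll confirm the metal one in enlarged crops.

```bash
cat > h.py <<'E'
import numpy as np
from workcell import status, eyes
def cam(n):
    c=eyes.get_calibration(n); return c,210/np.tan(np.radians(c['vertical_fov']/2))
def ray(n,p):
    c,f=cam(n); d=np.array([(p[0]-c['cx'])/f,-(p[1]-c['cy'])/f,-1]); return c['xyz'],c['attitude']@d
def plane(n,p,z):
    o,d=ray(n,p); return o+d*(z-o[2])/d[2]
def proj(n,X):
    c,f=cam(n); v=c['attitude'].T@(np.array(X)-c['xyz']); return np.array([c['cx']-f*v[0]/v[2],c['cy']+f*v[1]/v[2]])
def tri(ps,pt):
    (a,u),(b,v)=ray('scene',ps),ray('top',pt)
    s,t=np.linalg.lstsq(np.c_[u,-v],b-a,rcond=None)[0]
    return (a+u*s+b+v*t)/2, np.linalg.norm(a+u*s-b-v*t)
E
python3 - <<'E'
import cv2,numpy as np
s=cv2.imread('pics/scene0.png');t=cv2.imread('pics/top0.png')
def crop(im,x,y,w,h,k):
    c=cv2.resize(im[y:y+h,x:x+w],None,fx=k,fy=k,interpolation=cv2.INTER_CUBIC)
    for i in range(0,w,20): cv2.putText(c,str(x+i),(i*k,8),0,.32,(0,0,255),1); cv2.line(c,(i*k,8),(i*k,14),(0,0,255),1)
    for j in range(0,h,20): cv2.putText(c,str(y+j),(0,j*k+4),0,.32,(255,0,0),1);cv2.line(c,(20,j*k),(26,j*k),(255,0,0),1)
    return c
a=np.vstack([crop(s,60,130,200,150,4)]);cv2.imwrite('pics/a.png',a)
b=np.hstack([crop(s,325,195,130,110,3)[:330],crop(t,145,165,100,110,3)])
c=crop(t,295,145,175,160,3)
C=np.zeros((270,690,3),np.uint8)
cv2.imwrite('pics/b.png',b)
cv2.imwrite('pics/c.png',crop(t,295,140,150,130,4))
E
```

```text
(no output)
```

View pics/a.png

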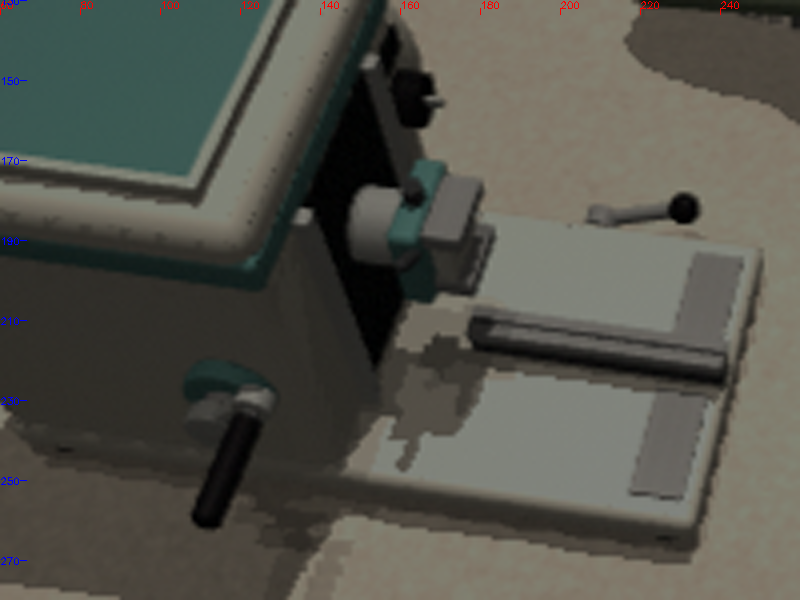

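View pics/c.png

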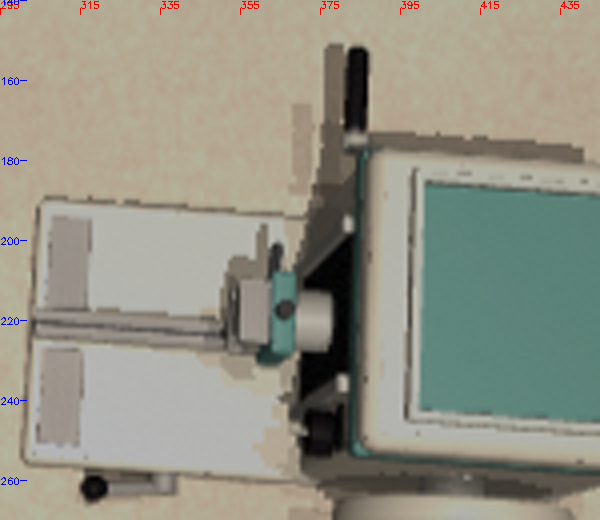

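View pics/b.png

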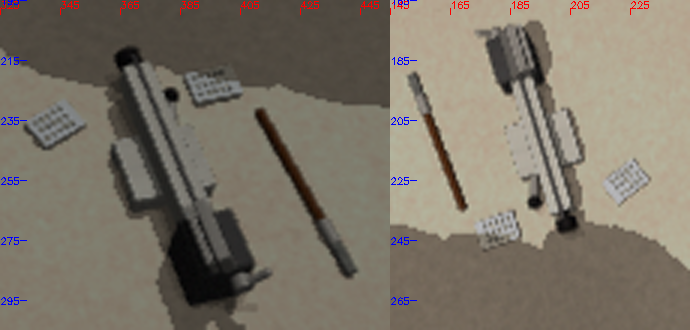

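The crops show the metal holder: bar from the black cap at top (204,239) / scene (368,214) to the dark block at top (185,183) / scene (395,280). It has a dark block on one end and a bare-metal bar, which fits the description. The red one is the look-alike. Cassettes lie on both sides and the brush is on the left in the top view. The crank grip is at top (384,162) / scene (117,246), and the lever at scene (230,183) is a distractor.

```bash
python3 - <<'E'
from h import *
np.set_printoptions(precision=4,suppress=True)
S=lambda x,y:(60+x/4,130+y/4)
T=lambda x,y:(295+x/4,140+y/4)
print('grip out',tri(S(207,515),T(357,52)),'in',tri(S(248,412),T(356,130)))
print('base cornerA (inner,-y)',plane('scene',S(762,250),.032),plane('top',T(28,464),.032))
print('base cornerB (+x)',plane('scene',S(695,525),.032),plane('top',T(40,200),.032))
print('rail front end',plane('scene',S(724,352),.056),plane('top',T(35,322),.056))
print('rail back',plane('scene',S(480,320),.056))
print('rail pt top',plane('top',T(220,332),.056))
print('head front top edge', plane('scene',S(482,182),.164),plane('scene',S(460,240),.164))
print('head front top edge T', plane('top',T(240,279),.164),plane('top',T(240,342),.164))
s=lambda x,y:(325+x/3,195+y/3)
t=lambda x,y:(145+(x-390)/3,165+y/3)
print('cap',plane('scene',s(128,57),.046),plane('top',t(568,220),.046))
print('bar mid near block',plane('scene',s(196,203),.046),plane('top',t(528,97),.046))
print('bar mid',plane('scene',s(160,125),.046),plane('top',t(547,155),.046))
print('block top corners T',[plane('top',t(*p),.076)[:2] for p in((487,35),(525,25),(505,90))])
E
```

```text
grip out (array([ 0.63  , -0.2451,  0.1439]), np.float64(0.0005866148735550955)) in (array([ 0.5723, -0.2409,  0.147 ]), np.float64(0.0013843121990084746))
base cornerA (inner,-y) [ 0.3599 -0.0125  0.032 ] [ 0.3511 -0.0179  0.032 ]
base cornerB (+x) [ 0.5525 -0.0258  0.032 ] [ 0.549  -0.0289  0.032 ]
rail front end [ 0.4528 -0.0219  0.056 ] [ 0.4522 -0.0225  0.056 ]
rail back [ 0.4438 -0.1649  0.056 ]
rail pt top [ 0.445  -0.1573  0.056 ]
head front top edge [ 0.4284 -0.1491  0.164 ] [ 0.468  -0.1524  0.164 ]
head front top edge T [ 0.4633 -0.1544  0.164 ] [ 0.4201 -0.1531  0.164 ]
cap [0.4073 0.2683 0.046 ] [0.4009 0.2661 0.046 ]
bar mid near block [0.5321 0.3147 0.046 ] [0.5225 0.3086 0.046 ]
bar mid [0.4676 0.291  0.046 ] [0.4647 0.2882 0.046 ]
block top corners T [array([0.5773, 0.3453]), array([0.5874, 0.3089]), array([0.5227, 0.326 ])]
```

```bash
python3 -m inch '{"offset":[[-4,-2.5,-0.4],[-4,-2.5,-0.4],[-4,-2.5,-0.4],[-4,-2.5,-0.4],[-4,-2.5,0],[-4,-2.5,0],[-4,-2.5,0],[-4,-2.5,0]],"rot":[[0,0,-0.026],[0,0,-0.026],[0,0,-0.026],[0,0,-0.026],[0,0,-0.026],[0,0,-0.026],[0,0,-0.026],[0,0,-0.026]],"gripper":[0,0,0,0,0,0,0,0]}' 20
```

```text
time: 0.9
tool_pos: [0.4357, 0.2982, 0.2452]
tool_rot: [[-0.999, 0.038, -0.004], [0.038, 0.999, -0.002], [0.004, -0.003, -1.0]]
wrist_force: [0.3, 1.1, -0.3]
gripper_width: 0.0855
```

```bash
python3 -m inch '{"offset":[[-2.4,-4.3,0],[-2.4,-4.3,0],[-2.4,-4.3,0],[-2.4,-4.3,0],[-2.4,-4.3,0],[-2.4,-4.3,0],[-2.4,-4.3,0],[-2.4,-4.3,0]],"rot":[[0,0,-0.02],[0,0,0],[0,0,0],[0,0,0],[0,0,0],[0,0,0],[0,0,0],[0,0,0]],"gripper":[0,0,0,0,0,0,0,0]}'
python3 -m inch '{"offset":[[-1,-4.3,0],[0,-4.3,0],[0,-4.3,0],[0,-2,0],[0,0,0],[0,0,0]],"rot":[[0,0,0],[0,0,0],[0,0,0],[0,0,0],[0,0,0],[0,0,0]],"gripper":[0,0,0,0,0,0]}'
```

```text
time: 1.7
tool_pos: [0.6227, -0.0554, 0.2434]
tool_rot: [[-1.0, 0.016, -0.006], [0.016, 1.0, -0.002], [0.006, -0.002, -1.0]]
wrist_force: [1.5, 1.2, 0.6]
gripper_width: 0.0855
time: 2.3
tool_pos: [0.6294, -0.2179, 0.2397]
tool_rot: [[-1.0, 0.024, -0.011], [0.024, 1.0, -0.003], [0.011, -0.003, -1.0]]
wrist_force: [-0.1, 0.7, 0.1]
gripper_width: 0.0849
```

```bash
python3 -m inch '{"offset":[[1.3,-2.6,0],[0,0,2],[0,0,0]],"rot":[[0,-0.011,-0.03],[0,0,0],[0,0,0]],"gripper":[0,0,0]}'
python3 - <<'E'
from h import *
import cv2
a=eyes.get_image('scene');b=eyes.get_image('top')
cv2.imwrite('pics/d.png',np.hstack([cv2.resize(a[80:300,0:200],None,fx=2,fy=2.0),cv2.resize(b[100:320,300:500],None,fx=2,fy=2.0)]))
E
```

```text
time: 2.6
tool_pos: [0.6162, -0.2405, 0.2193]
tool_rot: [[-1.0, -0.012, 0.0], [-0.012, 1.0, -0.001], [-0.0, -0.001, -1.0]]
wrist_force: [-0.7, 0.9, -1.2]
gripper_width: 0.0854
```

View pics/d.png

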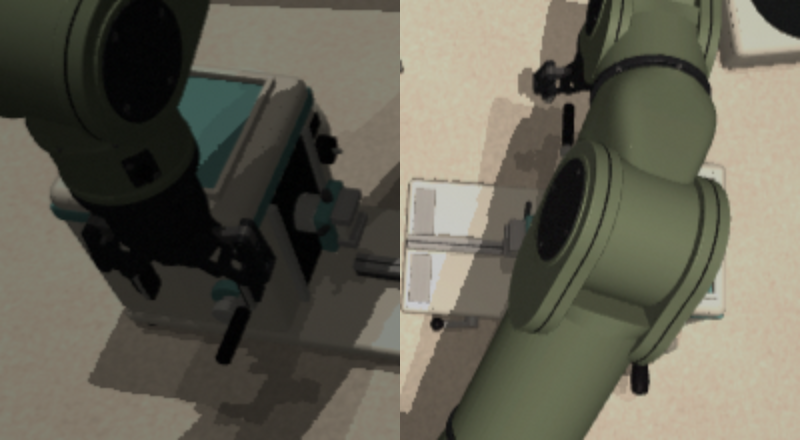

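```bash
python3 -m inch '{"offset":[[0,-0.3,2],[0,0,3],[0,0,3],[0,0,1.2],[0,0,0]],"rot":[[0,0,0.067],[0,0,0],[0,0,0],[0,0,0],[0,0,0]],"gripper":[0,0,0,0,0]}'
python3 -m inch '{"offset":[[0,0,0],[0,0,0],[0,0,0],[0,0,0],[0,0,0],[0,0,0],[0,0,0],[0,0,0]],"rot":[[0,0,0],[0,0,0],[0,0,0],[0,0,0],[0,0,0],[0,0,0],[0,0,0],[0,0,0]],"gripper":[255,255,255,255,255,255,255,255]}' 20
```

```text
time: 3.2
tool_pos: [0.6216, -0.2411, 0.1329]
tool_rot: [[-0.998, 0.054, 0.011], [0.054, 0.999, -0.004], [-0.011, -0.004, -1.0]]
wrist_force: [1.1, -0.5, 1.1]
gripper_width: 0.0853
time: 4.0
tool_pos: [0.6236, -0.2415, 0.1381]
tool_rot: [[-0.998, 0.055, 0.017], [0.054, 0.998, -0.007], [-0.017, -0.006, -1.0]]
wrist_force: [1.3, -0.4, -2.7]
gripper_width: 0.0149
```

```bash
python3 -m inch '{"offset":[[0,0,0.06],[0,0,0.06],[0.3,0,0.7],[0.3,0,0.6],[0,0,0.06],[0,0,0.06],[0,0,0.06],[0,0,0.06]],"rot":[[0,0,0],[0,0,0],[0,0.008,0],[0,0.008,0],[0,0,0],[0,0,0],[0,0,0],[0,0,0]],"gripper":[150,150,170,200,255,255,255,255]}' 20
```

```text
time: 4.8
tool_pos: [0.6176, -0.2401, 0.1205]
tool_rot: [[-0.999, 0.054, -0.0], [0.054, 0.999, -0.004], [0.0, -0.004, -1.0]]
wrist_force: [-1.7, 4.2, 5.2]
gripper_width: 0.0155
```

```bash
python3 -m inch '{"offset":[[0,-1.8,-1.0],[0,-2.1,0.1],[0,-1.8,1.1],[0,-1.0,1.9]],"rot":[[0,0,0],[0,0,0],[0,0,0],[0,0,0]],"gripper":[255,255,255,255]}' 20; python3 -c "
from h import *
print(status.read_state()['tool_pos'])"
```

```text
time: 5.2
tool_pos: [0.6145, -0.3084, 0.1061]
tool_rot: [[-0.999, 0.052, 0.002], [0.052, 0.999, -0.007], [-0.003, -0.007, -1.0]]
wrist_force: [-10.6, -8.6, 7.2]
gripper_width: 0.0153
[ 0.6144883  -0.30843569  0.10610766]
```

```bash
python3 -m inch '{"offset":[[0,-0.3,2.15],[0,0.75,2.05],[0,1.6,1.4],[0,2.05,0.4]],"rot":[[0,0,0],[0,0,0],[0,0,0],[0,0,0]],"gripper":[255,255,255,255]}'
```

```text
time: 5.6
tool_pos: [0.6167, -0.2672, 0.0454]
tool_rot: [[-0.998, 0.056, 0.004], [0.056, 0.998, -0.002], [-0.004, -0.002, -1.0]]
wrist_force: [-6.1, -6.4, 35.4]
gripper_width: 0.015
```

```bash
python3 -m inch '{"offset":[[0,1.95,-1.0],[0,1.3,-1.6],[0,0.3,-2.0],[0,-0.75,-1.9]],"rot":[[0,0,0],[0,0,0],[0,0,0],[0,0,0]],"gripper":[255,255,255,255]}'
```

```text
time: 6.0
tool_pos: [0.6191, -0.2386, 0.1106]
tool_rot: [[-0.998, 0.055, 0.007], [0.055, 0.998, -0.008], [-0.007, -0.007, -1.0]]
wrist_force: [-0.1, -7.6, -10.9]
gripper_width: 0.0155
```

```bash
python3 -m inch '{"offset":[[0,-1.6,-1.3],[0,-2.05,-0.25],[0,-1.95,0.8],[0,-1.3,1.6]],"rot":[[0,0.007,0],[0,0,0],[0,0,0],[0,0,0]],"gripper":[255,255,255,255]}'
```

```text
time: 6.4
tool_pos: [0.6141, -0.3089, 0.1049]
tool_rot: [[-0.999, 0.053, -0.002], [0.053, 0.999, -0.007], [0.002, -0.007, -1.0]]
wrist_force: [-3.4, 14.4, -3.2]
gripper_width: 0.0154
```

```bash
python3 -m inch '{"offset":[[0,-0.2,2.05],[0,0.75,1.95],[0,1.6,1.2],[0,2.05,0.2]],"rot":[[0,0,0],[0,0,0],[0,0,0],[0,0,0]],"gripper":[255,255,255,255]}';  python3 -m inch '{"offset":[[0,1.95,-0.8],[0,1.3,-1.6],[0,0.3,-2.0],[0,-0.75,-1.9]],"rot":[[0,0,0],[0,0,0],[0,0,0],[0,0,0]],"gripper":[255,255,255,255]}'
```

```text
time: 6.8
tool_pos: [0.6171, -0.2704, 0.0476]
tool_rot: [[-0.998, 0.058, 0.002], [0.058, 0.998, -0.008], [-0.003, -0.008, -1.0]]
wrist_force: [4.4, -4.0, -1.9]
gripper_width: 0.0153
time: 7.2
tool_pos: [0.6195, -0.2378, 0.1082]
tool_rot: [[-0.999, 0.054, 0.002], [0.054, 0.999, -0.007], [-0.002, -0.007, -1.0]]
wrist_force: [-1.1, -0.4, -5.5]
gripper_width: 0.0152
```

```bash
python3 -m inch '{"offset":[[0,-1.6,-1.3],[0,-1.0,-0.3],[0,-0.8,0],[0,0,0.05]],"rot":[[0,0,0],[0,0,0],[0,0,0],[0,0,0]],"gripper":[255,255,255,255]}'; python3 - <<'E'
from h import *
import cv2
cv2.imwrite('pics/e.png',eyes.get_image('scene'))
E
```

```text
time: 7.6
tool_pos: [0.6173, -0.2722, 0.1267]
tool_rot: [[-0.999, 0.053, 0.002], [0.053, 0.999, -0.006], [-0.002, -0.006, -1.0]]
wrist_force: [-4.1, -0.3, 10.3]
gripper_width: 0.0155
```

```bash
python3 -m inch '{"offset":[[0,-0.5,0.05],[0,-0.5,0.1],[0,-0.4,0.1]],"rot":[[0,0,0],[0,0,0],[0,0,0]],"gripper":[255,255,255]}'
```

```text
time: 7.95
tool_pos: [0.6179, -0.2734, 0.125]
tool_rot: [[-0.999, 0.046, 0.0], [0.046, 0.999, 0.014], [0.0, 0.014, -1.0]]
wrist_force: [-12.9, 26.7, 24.6]
gripper_width: 0.0151
```

View pics/e.png

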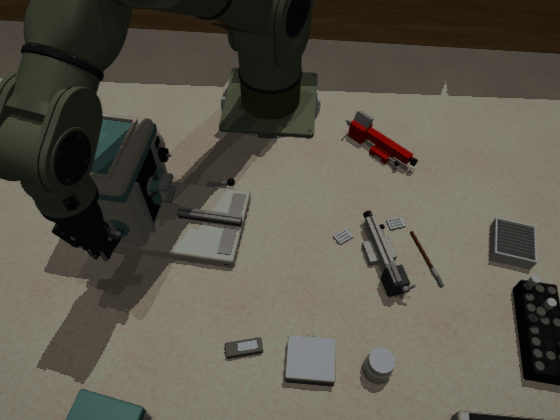

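```bash
python3 -m inch '{"offset":[[0,0,0.05],[0,0,0.05],[0,0,0.05],[0,0,0.05],[0,0,-3],[0,0,-4],[0,0,-4],[0,0,0]],"rot":[[0.01,0,0],[0,0,0],[0,0,0],[0,0,0],[0,0,0],[0,0,0],[0,0,0],[0,0,0]],"gripper":[0,0,0,0,0,0,0,0]}'; python3 -m inch '{"offset":[[-1.4,4.4,0],[-1.2,4.4,0],[-0.8,4.4,0],[0.8,4.6,0],[0.8,4.6,0],[0.8,4.6,0],[0.8,4.6,0],[0.8,4.6,0]],"rot":[[0,0,0],[0,0,0],[0,0,0],[0,0,0],[0,0,0],[0,0,0],[0,0,0],[0,0,0]],"gripper":[0,0,0,0,0,0,0,0]}'
```

```text
time: 8.75
tool_pos: [0.6171, -0.2754, 0.2342]
tool_rot: [[-0.999, 0.047, -0.003], [0.047, 0.999, 0.004], [0.003, 0.004, -1.0]]
wrist_force: [-0.2, -0.2, -0.8]
gripper_width: 0.0854
time: 9.55
tool_pos: [0.6305, 0.0883, 0.2311]
tool_rot: [[-0.998, 0.062, -0.002], [0.062, 0.998, -0.003], [0.001, -0.003, -1.0]]
wrist_force: [0.7, 1.1, -0.0]
gripper_width: 0.0851
```

```bash
python3 - <<'E'
from h import *
import cv2
s=eyes.get_image('scene');t=eyes.get_image('top')
cv2.imwrite('pics/s2.png',s);cv2.imwrite('pics/t2.png',t)
def crop(im,x,y,w,h,k):
    c=cv2.resize(im[y:y+h,x:x+w],None,fx=k,fy=k,interpolation=cv2.INTER_CUBIC)
    for i in range(0,w,10): cv2.line(c,(i*k,0),(i*k,8 if i%20 else 14),(0,0,255),1)
    for j in range(0,h,10): cv2.line(c,(0,j*k),(8 if j%20 else 14,j*k),(255,0,0),1)
    return c
a=np.vstack([crop(s,90,150,100,100,3),crop(t,340,145,100,100,3)])
b=np.hstack([a,np.vstack([crop(s,350,200,80,50,6),crop(s,350,250,80,50,6)])])
cv2.imwrite('pics/f.png',b)
c=crop(t,160,170,80,80,7); cv2.imwrite('pics/g.png',c)
E
```

```text
(no output)
```

View pics/f.png

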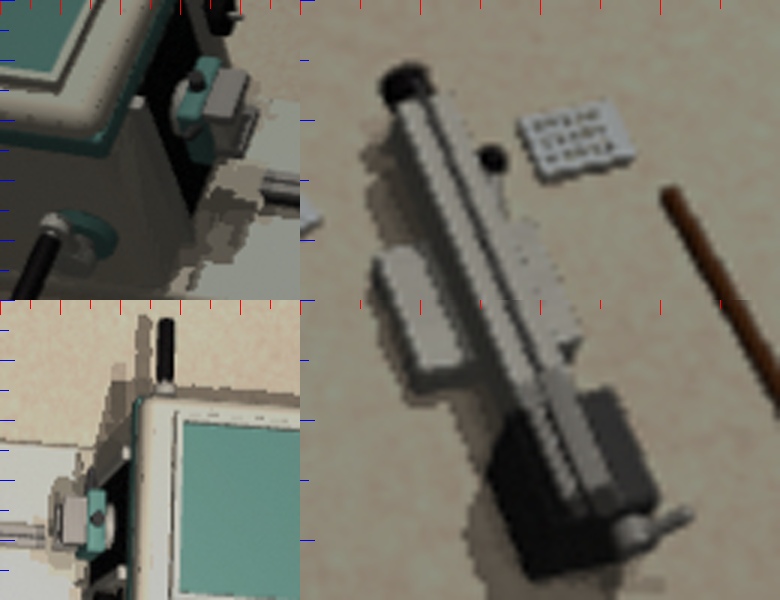

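View pics/g.png

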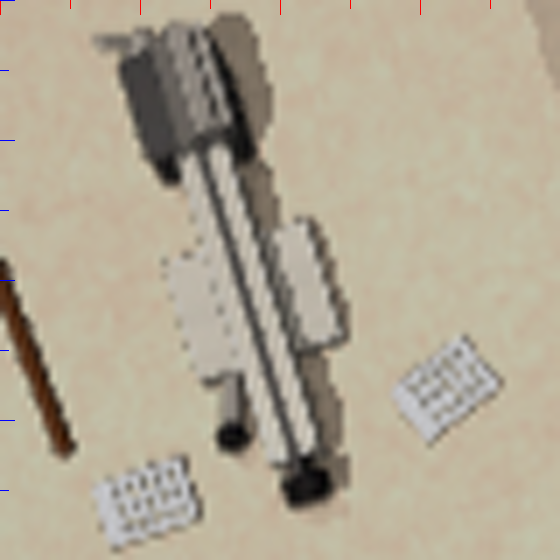

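Head is visibly back, shifted about 6 px (16 mm) along x, and the grip is back over the axis. Next I measure the holder: foot corners and the bar slot line.

```bash
python3 - <<'E'
from h import *
np.set_printoptions(precision=4,suppress=True)
G=lambda x,y:(160+x/7,170+y/7)
F=lambda x,y:(350+(x-300)/6,200+y/6)
T=[plane('top',G(*p),.02)[:2] for p in((312,218),(347,337),(205,382),(165,260))]
S=[plane('scene',F(*p),.02)[:2] for p in((375,258),(412,372),(580,343),(545,228))]
for n,C in(('T',T),('S',S)):
    C=np.array(C);print(n,C.tolist(),'sides',[np.linalg.norm(C[i]-C[i-1]) for i in range(4)],'ctr',C.mean(0))
for n,f,a,b in(('top',G,(205,150),(303,460)),('scene',F,(535,375),(430,105))):
    A=plane(n,f(*a),.046)[:2];B=plane(n,f(*b),.046)[:2];d=A-B;L=np.linalg.norm(d);d/=L
    print(n,'bar',A,B,L,'yaw y-axis',np.arctan2(d[1],d[0]), 'cap end y=-75 -> origin',B+d*.075,'balance',B+d*.111, 'block face y=62->balance',A-d*.026)
E
```

```text
T [[0.5166593536076016, 0.2718848373866481], [0.4649692297362936, 0.25562665231418225], [0.4454809221412656, 0.3151812413541851], [0.49817858514720237, 0.3339405703322307]] sides [np.float64(0.06474915284619832), np.float64(0.054186691056768876), np.float64(0.06266213536612089), np.float64(0.05593707276926292)] ctr [0.4813 0.2942]
S [[0.4713679700642418, 0.2593913256792443], [0.5199165067386482, 0.2724449436995585], [0.501625266604646, 0.3355173273867378], [0.4516877810222426, 0.3248772690451653]] sides [np.float64(0.0683792265183911), np.float64(0.050272829208693394), np.float64(0.06567111274847176), np.float64(0.051058430330404934)] ctr [0.4861 0.2981]
top bar [0.5403 0.3142] [0.4085 0.2693] 0.13925121550538455 yaw y-axis 0.3282321813332685 cap end y=-75 -> origin [0.4795 0.2935] balance [0.5136 0.3051] block face y=62->balance [0.5157 0.3058]
scene bar [0.5319 0.3122] [0.4164 0.2773] 0.12073209500095651 yaw y-axis 0.293443028093545 cap end y=-75 -> origin [0.4882 0.299 ] balance [0.5226 0.3094] block face y=62->balance [0.507  0.3047]
```

```bash
python3 -m inch '{"offset":[[0,0,0],[0,0,0],[0,0,0],[0.8,4.5,0],[0.8,4.5,0],[0.8,4.5,0],[0.8,4.5,0],[0,3,0]],"rot":[[0,0,-0.13],[0,0,-0.13],[0,0,-0.13],[0,0,0],[0,0,0],[0,0,0],[0,0,0],[0,0,0]],"gripper":[0,0,0,0,0,0,0,0]}'
```

```text
time: 10.45
tool_pos: [0.527, 0.279, 0.2271]
tool_rot: [[-0.941, -0.339, -0.002], [-0.339, 0.941, -0.003], [0.003, -0.002, -1.0]]
wrist_force: [1.0, -0.0, 0.3]
gripper_width: 0.0857
```

```bash
python3 -m inch '{"offset":[[-0.6,3,0],[0,0,4],[0,0,4],[0,0,4],[0,0,0.06]],"rot":[[0,0,0.02],[0,0,0],[0,0,0],[0,0,0],[0,0,0]],"gripper":[0,0,0,0,0]}'; python3 - <<'E'
from h import *
import cv2
s=eyes.get_image('scene');t=eyes.get_image('top')
cv2.imwrite('pics/h.png',np.hstack([cv2.resize(i,None,fx=4,fy=4.) for i in (s[190:310,330:430],t[150:270,150:250])]))
E
```

```text
time: 10.95
tool_pos: [0.5211, 0.3142, 0.1025]
tool_rot: [[-0.946, -0.325, 0.001], [-0.325, 0.946, 0.0], [-0.001, -0.0, -1.0]]
wrist_force: [0.4, 0.2, 1.5]
gripper_width: 0.0857
```

View pics/h.png

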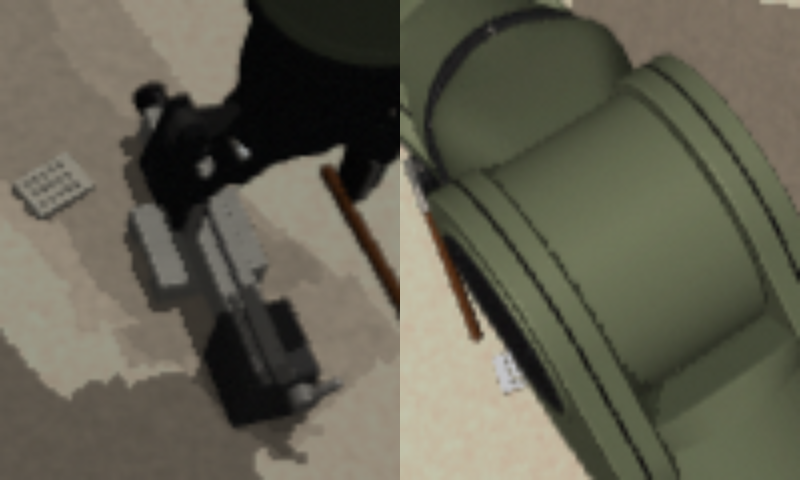

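```bash
python3 -m inch '{"offset":[[0.1,-0.5,4],[0,0,4],[0,0,0.6],[0,0,0.06]],"rot":[[0,0,0],[0,0,0],[0,0,0],[0,0,0]],"gripper":[0,0,0,0]}'
```

```text
time: 11.45
tool_pos: [0.5301, 0.3129, 0.0286]
tool_rot: [[-0.946, -0.323, 0.018], [-0.322, 0.947, 0.011], [-0.021, 0.004, -1.0]]
wrist_force: [0.1, -0.3, 0.5]
gripper_width: 0.0855
```

```bash
python3 -m inch '{"offset":[[0.5,-0.1,0.6],[0.4,0,0.6],[0,0,0.1],[0,0,0.06]],"rot":[[0,0.02,0],[0,0,0],[0,0,0],[0,0,0]],"gripper":[0,0,0,0]}'
```

```text
time: 11.85
tool_pos: [0.5238, 0.3102, 0.0202]
tool_rot: [[-0.947, -0.322, 0.004], [-0.322, 0.947, 0.008], [-0.006, 0.006, -1.0]]
wrist_force: [-0.7, 1.0, 0.1]
gripper_width: 0.0856
```

```bash
python3 -m inch '{"offset":[[0.2,-0.1,0.3],[0.05,0,0.15],[0.05,0,0.1],[0.05,0,0.08],[0.05,0,0.06],[0,0,0],[0,0,0],[0,0,0]],"rot":[[0,0.005,0],[0,0.002,0],[0,0,0],[0,0,0],[0,0,0],[0,0,0],[0,0,0],[0,0,0]],"gripper":[255,255,255,255,255,255,255,255]}' 90
```

```text
time: 12.65
tool_pos: [0.5207, 0.3087, 0.0143]
tool_rot: [[-0.947, -0.322, -0.001], [-0.322, 0.947, 0.007], [-0.001, 0.007, -1.0]]
wrist_force: [0.4, 0.3, 1.6]
gripper_width: 0.021
```

```bash
python3 -m inch '{"offset":[[0,0,-0.5],[0,0,-1],[0,0,-1.5],[0,0,-2],[0,0,-2],[0,0,-1],[0,0,0]],"rot":[[0,0,0],[0,0,0],[0,0,0],[0,0,0],[0,0,0],[0,0,0],[0,0,0]],"gripper":[255,255,255,255,255,255,255]}' 90; python3 -c "
from h import *
import cv2
print(status.read_state()['wrist_torque'])
s=eyes.get_image('scene');t=eyes.get_image('top')
cv2.imwrite('pics/i.png',np.hstack([cv2.resize(i,None,fx=4,fy=4.) for i in (s[180:300,330:430],t[150:270,150:250])]))"
```

```text
time: 13.35
tool_pos: [0.52, 0.3074, 0.1005]
tool_rot: [[-0.947, -0.322, -0.003], [-0.322, 0.947, 0.006], [0.001, 0.006, -1.0]]
wrist_force: [0.2, 0.8, -7.8]
gripper_width: 0.0208
[-0.01913458 -0.06023219  0.03091638]
```

View pics/i.png

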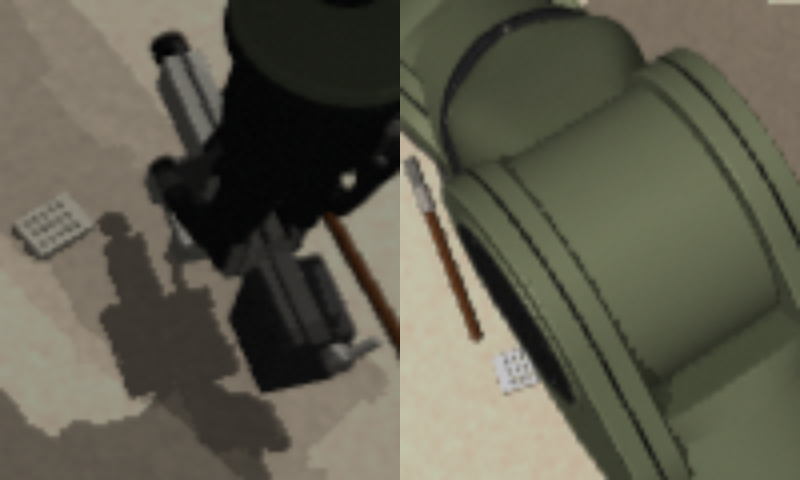

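Lifted about 8 cm, it looks level and the neighbours are undisturbed. The wrist moment puts the centre of mass about 6.5 mm towards the foot from the grip, so the grip is at y ≈ 41–43 mm, as intended.

```bash
python3 -m inch '{"offset":[[0.7,-1.6,-0.5],[1.15,-3.1,-0.6],[1.0,-3.2,-0.6],[0.8,-3.25,-0.6],[0.65,-3.3,-0.6],[0.5,-3.3,-0.4],[0.3,-3.3,0],[0.15,-3.0,0]],"rot":[[0,0,0.04],[0,0,0.05],[0,0,0.05],[0,0,0.05],[0,0,0.05],[0,0,0.05],[0,0,0.05],[0,0,0.05]],"gripper":[255,255,255,255,255,255,255,255]}' 90
```

```text
time: 14.25
tool_pos: [0.4991, 0.0546, 0.1249]
tool_rot: [[-0.997, 0.069, -0.014], [0.069, 0.998, 0.004], [0.015, 0.003, -1.0]]
wrist_force: [0.5, -1.0, -7.2]
gripper_width: 0.0209
```

```bash
python3 -m inch '{"offset":[[0,-3,-0.2],[0,-3,-0.1],[0,-3,0],[0,-2.5,0],[0,-2,0],[0,-1.2,0],[0,-0.5,0],[0,0,0]],"rot":[[0,-0.007,0.003],[0,-0.007,0.003],[0,0,0],[0,0,0],[0,0,0],[0,0,0],[0,0,0],[0,0,0]],"gripper":[255,255,255,255,255,255,255,255]}' 90
```

```text
time: 15.05
tool_pos: [0.4839, -0.1064, 0.1226]
tool_rot: [[-0.997, 0.082, -0.008], [0.082, 0.997, 0.002], [0.008, 0.002, -1.0]]
wrist_force: [0.7, 0.1, -7.6]
gripper_width: 0.0209
```

```bash
python3 -m inch '{"offset":[[-0.3,0.4,0],[-0.15,0.35,0],[0,0,0],[0,0,0]],"rot":[[0,-0.005,-0.02],[0,-0.002,0],[0,0,0],[0,0,0]],"gripper":[255,255,255,255]}' 90;  python3 -c "
from h import *
import cv2
print(status.read_state()['wrist_torque'],status.read_state()['qd'])
s=eyes.get_image('scene');t=eyes.get_image('top')
cv2.imwrite('pics/s3.png',s);cv2.imwrite('pics/t3.png',t)
cv2.imwrite('pics/j.png',np.hstack([cv2.resize(i,None,fx=k,fy=k) for i,k in ((s[140:290,130:260],4.),(t[165:285,290:345],5.))]))"
```

```text
time: 15.45
tool_pos: [0.49, -0.095, 0.1224]
tool_rot: [[-0.998, 0.056, -0.0], [0.056, 0.998, 0.004], [0.0, 0.004, -1.0]]
wrist_force: [-0.7, 0.2, -7.3]
gripper_width: 0.0209
[-0.04640681 -0.0291483  -0.04518967] [-0.01362982  0.00127273 -0.00364937  0.0015048  -0.00151621  0.00019822
 -0.00481562]
```

View pics/j.png

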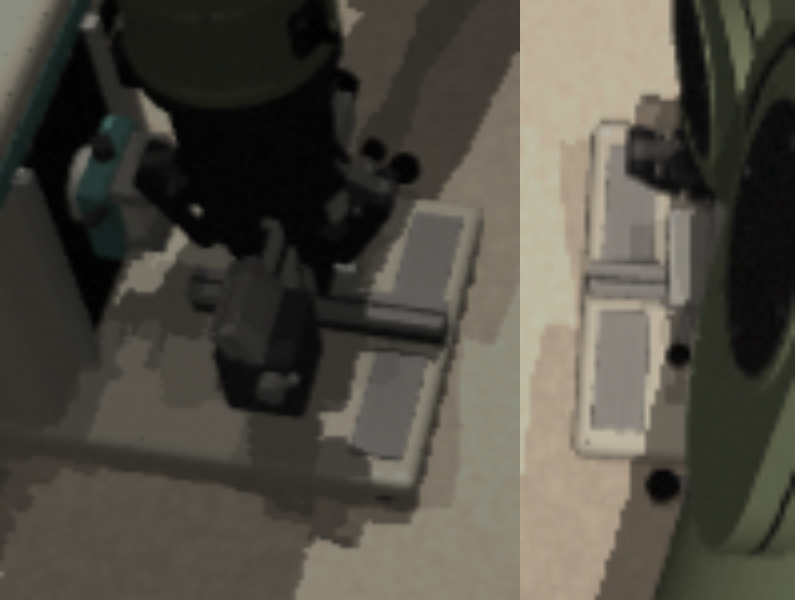

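```bash
python3 - <<'E'
from h import *
np.set_printoptions(precision=4,suppress=True)
g=np.array([.4479,-.0971]);y=np.array([.998,-.062]);x=np.array([-.062,-.998]);p=status.read_state()['tool_pos'][:2]
m=lambda P:np.array([(P[:2]-g)@x,(P[:2]-g)@y])
print('tcp in microtome',m(p))
print('foot -x edge (expect -32, +-27)',[m(plane('top',q,.128)) for q in((290+150/5,207),(290+150/5,225.6))])
S=lambda a,b:(130+a/4,140+b/4)
print('block bottom outer corners (expect +21/-21,110)',[m(plane('scene',S(*q),.108)) for q in((232,405),(300,413))])
print('block top (z=.184) outer edge mid',[m(plane('scene',S(*q),.184)) for q in((215,330),(318,350))])
E
```

```text
tcp in microtome [-0.0044  0.0419]
foot -x edge (expect -32, +-27) [array([-0.0356,  0.0278]), array([-0.0332, -0.0245])]
block bottom outer corners (expect +21/-21,110) [array([0.0118, 0.109 ]), array([-0.0241,  0.1083])]
block top (z=.184) outer edge mid [array([0.0077, 0.1125]), array([-0.0443,  0.116 ])]
```

```bash
python3 -m inch '{"offset":[[0,-0.3,0],[0,0,0],[0,0,0]],"rot":[[0,0,0],[0,0,0],[0,0,0]],"gripper":[255,255,255]}' 90
```

```text
time: 15.85
tool_pos: [0.4897, -0.0988, 0.1225]
tool_rot: [[-0.998, 0.057, -0.0], [0.057, 0.998, 0.003], [0.0, 0.003, -1.0]]
wrist_force: [-0.4, -0.8, -6.9]
gripper_width: 0.0209
```

```bash
python3 - <<'E'
from h import *
np.set_printoptions(precision=4,suppress=True)
a=tri((350+192/6,200+158/6),(160+233/7,170+435/7)); b=tri((223.8,177.5),(325.6,235.6))
print('knob at rest',a,'now',b)
o=np.array([.483,.296]);c,s=np.cos(.325),np.sin(.325)
d=a[0][:2]-o; print('holder frame y',d@[c,s],'x',d@[s,-c],'rise expected',.1224-.0143,'rise seen',b[0][2]-a[0][2])
st=status.read_state();print(st['tool_pos'],abs(st['qd']).max())
E
```

```text
knob at rest (array([0.4226, 0.3038, 0.0222]), np.float64(0.0029317284122464824)) now (array([ 0.3968, -0.0706,  0.1285]), np.float64(0.013343034381644053))
holder frame y -0.05473850058966992 x -0.026648838838108226 rise expected 0.1081 rise seen 0.10636887422814567
[ 0.4897 -0.0988  0.1225] 0.008004835720679834
```

```bash
python3 -c "
from workcell import close_job
print(close_job())"
```

```text
the job is handed in; nothing more can be done
None
```

I wound the crank about two turns until it hit its hard stop. I then gripped the knife holder at about 41–43 mm along the bar and carried it over the rail. I handed the job in at about 16 s with the arm still holding it there; no verdict was reported.

Last checks:
- **Crank:** the wrist force rose to about 27 N with almost no further travel, with the grip straight above the axis. The pictures show the specimen head about 16 mm further back. I did not read the joint angle itself.
- **Position:** after a last correction, the tool position puts the holder's origin within about 1 mm of my estimate of the rail's middle, allowing a few mm for picture measurement. The pictures before that correction agreed: the foot's edge was 1–4 mm off, which the correction took out. The foot is about 52 mm above the rail, and the holder is in line to within about 0.01 rad.
- **Level and grip:** the tool's tilt is under 0.01 rad, and the foot's knob rose 106 mm against 108 mm expected, so the holder looks level. The measured wrist force is about 7 N and the gripper opening stayed steady at 20.9 mm. The clamp block is on the crank side.
- **Other objects:** the cassettes and brush, where visible after the lift, looked undisturbed. I did not measure any of the loose things again at the end.

Two checks were weak:
- The knob's two camera rays missed each other by 13 mm, so the level check from the pictures is coarse.
- One corner of the clamp block's lower edge read about 9 mm off, and its top edge was also off. I put that down to the dark, poorly defined edge, since the other corner and the foot agreed.

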